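Put away the coffee-counter bits

ROBOT

A 6-joint arm with a two-finger parallel gripper is mounted at the origin on the work surface. World frame = base frame: x ahead of the robot, y to its left, z up, the work surface at z = 0. Lengths are in m, angles in rad, forces in N, time in s.
With the tool pointing down it reaches from about 0.325 to 0.775 m from the base axis. Payload 5.5 kg.
Tool frame: the origin (TCP) lies at the centre of the arm's flange, where the gripper is bolted on; the fingertips stand 182 mm ahead of it and the grasp point (between the pads) lies 163 mm ahead of it; y points along the fingers, z is the direction in which the jaws open and shut, and the axes are right-handed (so a half turn about y gives the same grasp; the last joint's range is limited). The gripper opens to 88 mm and grips with 3 to 60 N. Pads are 20 mm wide; open, the fingers measure 115 mm over their backs; the gripper's body (75 mm by 178 mm) begins 61 mm behind the grasp point.
Start: joints at [1.242, 0.091, 1.231, -0, 1.82, -0.057], TCP at [0.161, 0.578, 0.405] pointing down, gripper open.
Joint ranges: [-2.87, 2.87], [-0.86, 2.18], [0.17, 2.46], [-1.51, 4.65], [0.06, 2.69], [-2.65, 2.65]. Speed limits (rad/s): [2.57, 2.57, 3.01, 3.14, 3.14, 3.14].

INTERFACE

Orientations are given as a unit quaternion [w, x, y, z].
In Python, from plant import status, vision, order gives the robot as it stands. The module is installed in compiled form; this text tells all that it offers.
- The arm moves only by the tool step_arm, never from a script. Its argument "motion" is a list of rows, each an object of numbers: "tx", "ty", "tz": the shift along the tool's x, y, z in mm; "turn": the turn about the tool's y in rad; "claw": the finger opening in mm, from 0 to 87.8. In form: [{"tx": .., "ty": .., "tz": .., "turn": .., "claw": ..}, ...]. A call has 1 to 10 rows; each row is the pose to reach, as a shift and turn from the pose commanded when the call began, along the tool's axes at that moment; what a row does not reach only later rows make up. A row lasts 1/12 s, in which the tool goes at most 41.7 mm and 7.16 degrees, less where a joint would pass 70% of its speed; a pose out of reach is approached as far as the arm can. A call with a gripper value outside its range is refused whole. The fingers move at their own pace and stop on an object; "grip_force" is the grip in N (left out, the last holds). Time passes only in rows, so rows that repeat a pose let the fingers close. It gives the time, the measured TCP pose, the force and the opening at its end, in the units of the state.
- status.get_state(): the state, without advancing time (a new reading comes with each control period).
- vision.grab_frame(name): name is "scene" or "top" or "wrist"; returns (picture, depth): 384x512x3 uint8, red, green, blue; 384x512 float32, m along the optical axis (not along the pixel's ray), 0 where there is no reading.
- vision.calibration(name): a dict with "intrinsics" (3x3 intrinsics, pixels), "k1" (the pictures are not rectified: a ray, as slopes to the right and down, at radius r is drawn at 1 + k1 r^2 times it, then the intrinsics apply), "eye" and "orientation" of the camera in the world. Camera axes: x right, y down, z forward; pixel columns grow to the right and rows downward; lengths in m; the calibration is good to about 2 mm. A picture is of the moment at which its call begins: read the wrist's pose just before it. calibration takes no time and is no camera call; for the wrist camera it gives the pose at the moment of the call.
- order.finish_job(): hands the job in, once; it reports no verdict.
Trained networks look in the newest picture that a camera, given by its name, has taken for a name from the list of things; names that differ only in an ending like _2 or _b are one class to them, and where a whole thing is asked for, a point or a joint stands for the part that bears it (a point fixed in the world has none). Each returns a list of dicts, best first, with "p" (0 to 1); they miss things now and then, are a little off and sometimes report something else, mostly with a low value. They report only what shows in the picture. A call takes as long as a camera call. They do not tell look-alikes from the thing itself.
- vision.regions_of(label, camera): "mask" (384x512 bool, what is visible of it) and "location" ([column, row] in pixels, amid what is visible of it).
- vision.spot_point(label, camera): "location" ([column, row] in pixels: a listed point, or the origin of a listed thing).
The state is a dict: "time_s": time; "joint_pos": joint angles; "joint_vel": joint speeds; "joint_efforts": joint torques, N m; "tool_pos": TCP position; "eef_rot": TCP orientation; "force": force on the tool from outside, world axes, zero at the start; "torque": the same for the moment, N m; "gripper_width": finger opening in m.
Only numpy, scipy, OpenCV 4.12 (cv2) and the standard library are available. Lean on these libraries where they do the work, as an engineer would, in place of code of your own. Each camera call takes 0.05 s, during which the arm holds its last target.

TASK

Tidy the loose things on this hotel coffee counter into where each kind is kept: the two little milk pots in the round white dish, the two glass jars in the square wooden tray, and the coffee spoon in the long black tray. Pots and jars should stand upright on the bottom of the dish or tray, not on top of one another, and the spoon should lie flat along its tray, hollow side up. Set the glass jars down, do not drop them, and leave the white lidded mug where it is.

Things in the scene. Friction and masses are not known exactly. Their poses are not given: they have to be found in the camera images.
- pot_1: small milk portion pot, white plastic tapering cup with a silver foil lid: 29 mm across its foot, 39 mm across the flange, 25 mm high, the flange being the top 4 mm; a 7 mm foil tab sticks out at its own +x (look only, no obstacle). About 18 g. Starts standing upright on the counter. Origin: centre of the underside, z up. Both pots are alike and go to the dish in any order.
- pot_2: small milk portion pot, white plastic tapering cup with a silver foil lid: 29 mm across its foot, 39 mm across the flange, 25 mm high, the flange being the top 4 mm; a 7 mm foil tab sticks out at its own +x (look only, no obstacle). About 18 g. Starts standing upright on the counter. Origin: centre of the underside, z up. Both pots are alike and go to the dish in any order.
- jar_1: mini glass preserve jar, closed: amber glass body 44 mm across with a gold-coloured screw lid 43 mm across, 45 mm high in all. About 80 g. Starts standing upright on the counter. Origin: centre of the underside, z up. Both jars are alike and go to the square tray in any order.
- jar_2: mini glass preserve jar, closed: amber glass body 44 mm across with a gold-coloured screw lid 43 mm across, 45 mm high in all. About 80 g. Starts standing upright on the counter. Origin: centre of the underside, z up. Both jars are alike and go to the square tray in any order.
- spoon: plain steel coffee spoon lying hollow side up on the counter, 130 mm long, about 30 g. Origin: on the counter under the middle of its length, z up. Its own x runs along it: handle to -x (end at x = -68 mm), bowl to +x (x = 22 to 62 mm, 25 mm wide, 9 mm high). The handle is 8 to 11 mm wide and 4 mm thick and arches up: at x = 0 it is 8 mm wide and its top stands 12 mm above the counter (space below it), good to grip across there (near the centre of mass).
- dish: round white ceramic dish, fixed, 158 mm across the rim, 20 mm high; flat inner floor about 130 mm across, 5 mm above the counter. Origin: centre of the underside. Home of both milk pots.
- square_tray: square wooden tray, fixed, 150 x 150 mm outside, walls 5 mm thick and 24 mm high, inner floor 140 x 140 mm, 5 mm above the counter. Origin: centre of the underside, x and y along its sides. Home of both jars.
- long_tray: long black plastic tray, fixed, 190 (its own x) x 90 (its own y) mm outside, walls 5 mm thick and 20 mm high, inner floor 180 x 80 mm, 5 mm above the counter. Origin: centre of the underside. Home of the spoon, either way round.
- mug_white: white ceramic mug with lid, 118 mm high, 86 mm across, its handle to its own +y out to 71 mm from the axis, a spoon stem sticking up through the lid to 154 mm. Stands on the counter at the right (-y) edge of the work, between the loose things and the rightmost dish or tray, its handle to the right. Origin: centre of the underside. Leave alone.
Things that resemble listed ones, but are neither listed nor needed, are in the scene too. Of the things that look like the spoon, the middle-sized one is meant.

How it is judged:
By the outcome, as a careful person would: the job done as asked, in the order asked, and still so for the second after the job is handed in, with the robot touching nothing.
It also fails if it takes over 120 s, if anything falls off the work surface, if the arm or the gripper's body presses on something with over 40 N, if the wrist force passes 120 N, or if a joint passes its speed limit or range.

## Working session

There is one attempt and no reset: what is moved stays moved. The work goes in short steps, Python scripts to look and compute and a tool call to move; the robot and the scene stay as the last step left them, time stands still between calls to the robot, and variables do not carry over. Pictures are saved under pics/ and viewed, and the job is handed in when it is done.

Besides the shell and the picture viewer there is one more tool, called after ">>>" in YAML: its name, and indented under it one key for each argument. step_arm: Moves the arm, as the interface text tells. Its arguments: {"type":"object","properties":{"motion":{"type":"array","items":{"type":"object","properties":{"tx":{"type":"number"},"ty":{"type":"number"},"tz":{"type":"number"},"turn":{"type":"number"},"claw":{"type":"number"}}}},"grip_force":{"type":"number"}},"required":["motion"]}

```bash
mkdir -p pics; ls
cat > h.py <<'E'
import numpy as np, cv2
from plant import status, vision, order
from scipy.spatial.transform import Rotation as R
def rot(q): return R.from_quat([q[1],q[2],q[3],q[0]]).as_matrix()
def save(n,im): cv2.imwrite(f'pics/{n}.png',im[:,:,::-1])
def ray(cal,px):
    K=np.array(cal['intrinsics']);k1=cal['k1']
    d=np.array([(px[0]-K[0,2])/K[0,0],(px[1]-K[1,2])/K[1,1]]);u=d.copy()
    for _ in range(30): u=d/(1+k1*(u@u))
    o=cal['orientation'];M=rot(o) if np.array(o).size==4 else np.array(o)
    return np.array(cal['eye']),M@np.array([u[0],u[1],1.0])
def atz(cal,px,z):
    e,d=ray(cal,px);return e+d*(z-e[2])/d[2]
def atd(cal,px,dep):
    e,d=ray(cal,px);return e+d*dep
def proj(cal,P):
    K=np.array(cal['intrinsics']);o=cal['orientation'];M=rot(o)
    c=M.T@(np.array(P)-np.array(cal['eye']));u=c[:2]/c[2];u=u*(1+cal['k1']*(u@u))
    return np.array([K[0,0]*u[0]+K[0,2],K[1,1]*u[1]+K[1,2]])
E
python3 - <<'E'
from h import *
s=status.get_state();print(s)
print(rot(s['eef_rot']).round(3))
for n in ['scene','top','wrist']:
    c=vision.calibration(n);print(n,c)
    im,d=vision.grab_frame(n);save(n+'0',im);np.save(n+'0.npy',d)
E
```

```text
pics
{'time_s': 0.0, 'joint_pos': array([ 1.24228608e+00,  9.18244977e-02,  1.23187356e+00,  1.44549515e-05,
        1.81981145e+00, -5.67089454e-02]), 'joint_vel': array([ 0.00135093, -0.00037434,  0.00050683, -0.00097574,  0.00064466,
        0.00043735]), 'joint_efforts': array([-1.56972834e-03, -4.46448004e+01, -4.06441426e+01,  6.95237657e-02,
        2.94398633e-02, -1.15620496e-04]), 'tool_pos': array([0.16109981, 0.57801593, 0.40353409]), 'eef_rot': array([-0.69992267,  0.70125113, -0.09593405,  0.09566487]), 'force': array([-0.22900258, -0.34784687, -0.05282545]), 'torque': array([ 0.02066636, -0.00839377, -0.02250765]), 'gripper_width': 0.08768432151033638}
[[ 0.963 -0.001  0.268]
 [-0.268 -0.002  0.963]
 [-0.    -1.    -0.002]]
scene {'intrinsics': array([[367.31446582,   0.        , 253.05713424],
       [  0.        , 367.31446582, 190.98290199],
       [  0.        ,   0.        ,   1.        ]]), 'k1': -0.11915960534506229, 'eye': array([1.21002848, 0.26746915, 0.71117122]), 'orientation': array([-0.24098957,  0.52012822,  0.74061583, -0.3505408 ])}
top {'intrinsics': array([[463.38507753,   0.        , 256.1748627 ],
       [  0.        , 463.38507753, 189.16358549],
       [  0.        ,   0.        ,   1.        ]]), 'k1': 0.04706339425974159, 'eye': array([ 0.28796445, -0.02888776,  1.11313139]), 'orientation': array([ 0.05491777, -0.69779629,  0.71250101, -0.0490581 ])}
wrist {'intrinsics': array([[303.17616327,   0.        , 254.0846454 ],
       [  0.        , 303.17616327, 194.18001203],
       [  0.        ,   0.        ,   1.        ]]), 'k1': -0.006297332350070709, 'eye': array([0.08533676, 0.59966497, 0.38454899]), 'orientation': array([0.11513445, 0.78792276, 0.59866759, 0.0867116 ])}
```

View pics/scene0.png

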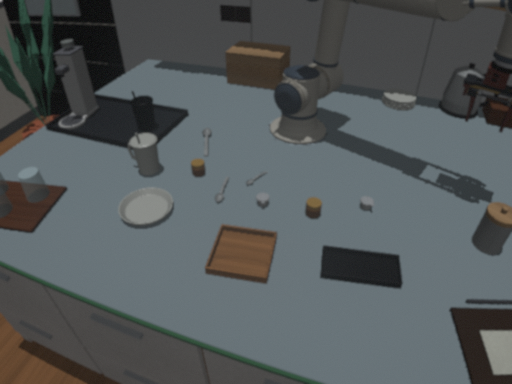

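View pics/top0.png

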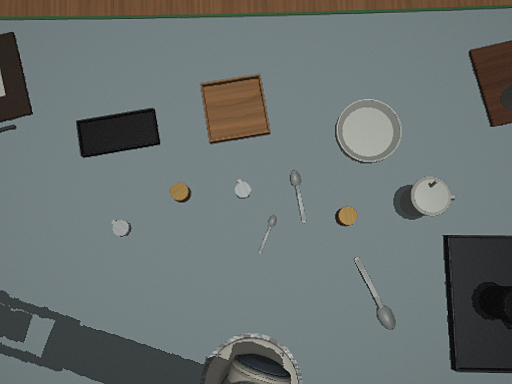

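View pics/wrist0.png

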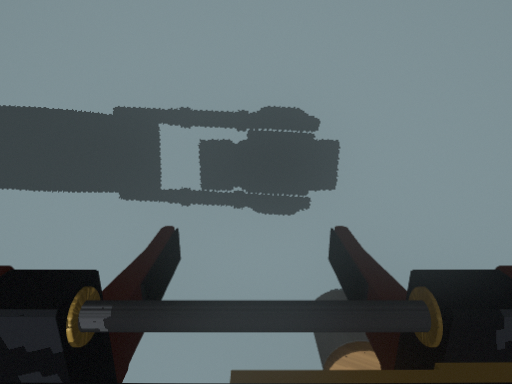

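The top picture shows the pots at (121,228) and (242,189), and the jars at (180,191) and (347,215). There are three spoons: small (268,233), middle (298,196) and large (376,292). The dish is at (368,131), the square tray at (235,108), the black tray at (119,132) and the mug at (431,196). The long black slab on the right, around (480,300), is a look-alike for the long tray. The bowl at scene (400,100) is a look-alike for the dish.

Run:
```python
from h import *
for cam in ['top','scene']:
    cal=vision.calibration(cam); im,d=vision.grab_frame(cam)
    for l in ['pot_1','jar_1','spoon','dish','square_tray','long_tray','mug_white']:
        for r in vision.regions_of(l,cam):
            if r['p']<0.3: continue
            m=r['mask'].astype(np.uint8); ys,xs=np.nonzero(m)
            dd=d[ys,xs]; ok=dd>0
            P=np.array([atd(cal,(x,y),q) for x,y,q in zip(xs[ok],ys[ok],dd[ok])])
            z=np.percentile(P[:,2],[5,50,90]) if len(P) else None
            rect=cv2.minAreaRect(np.column_stack([P[:,0],P[:,1]]).astype(np.float32)*1000)
            print(cam,l,round(r['p'],2),np.round(r['location']),len(xs),'z',z.round(3),'med',np.median(P,0).round(3),'rect',np.round(rect[0]),np.round(rect[1]),round(rect[2],1))
big=cv2.resize(vision.grab_frame('top')[0][90:340,60:460],(800,500),interpolation=cv2.INTER_CUBIC);save('crop1',big)
```

```text
top pot_1 0.59 [241. 190.] 209 z [0.022 0.025 0.029] med [0.449 0.012 0.025] rect [449.  11.] [40. 37.] 61.4
top pot_1 0.53 [124. 226.] 244 z [0.001 0.025 0.028] med [0.367 0.298 0.025] rect [370. 300.] [47. 37.] 28.8
top jar_1 0.65 [349. 218.] 316 z [0.02  0.045 0.048] med [ 0.379 -0.229  0.045] rect [ 379. -231.] [43. 44.] 25.4
top jar_1 0.6 [183. 194.] 321 z [0.016 0.045 0.048] med [0.443 0.156 0.045] rect [445. 157.] [43. 42.] 44.4
top spoon 0.85 [380. 308.] 592 z [0.001 0.01  0.017] med [ 0.174 -0.298  0.01 ] rect [ 204. -284.] [177.  33.] 28.3
top spoon 0.74 [299. 187.] 283 z [0.    0.008 0.013] med [ 0.452 -0.123  0.008] rect [ 434. -121.] [129.  24.] 5.3
top spoon 0.42 [270. 225.] 159 z [-0.     0.006  0.01 ] med [ 0.363 -0.05   0.006] rect [345. -42.] [19. 91.] 62.0
top dish 0.59 [368. 129.] 3171 z [0.003 0.007 0.019] med [ 0.593 -0.299  0.007] rect [ 589. -296.] [156. 152.] 29.7
top square_tray 0.45 [345. 217.] 299 z [0.022 0.045 0.048] med [ 0.379 -0.228  0.045] rect [ 379. -233.] [48. 39.] 88.3
top long_tray 0.63 [118. 133.] 3018 z [0.003 0.007 0.019] med [0.601 0.315 0.0
[... 741 characters left out ...]
on 0.39 [225. 191.] 121 z [-0.     0.007  0.013] med [ 0.447 -0.12   0.007] rect [ 427. -124.] [114.  23.] 13.7
scene spoon 0.39 [257. 178.] 51 z [0.002 0.008 0.011] med [ 0.346 -0.043  0.008] rect [340. -42.] [19. 75.] 73.8
scene dish 0.86 [147. 205.] 1625 z [0.003 0.007 0.018] med [ 0.583 -0.3    0.007] rect [ 578. -292.] [157. 174.] 83.9
scene square_tray 0.91 [240. 252.] 3135 z [0.003 0.006 0.022] med [0.654 0.028 0.006] rect [641.  28.] [176. 149.] 8.0
scene long_tray 0.8 [363. 268.] 2598 z [0.003 0.006 0.019] med [0.595 0.317 0.006] rect [599. 315.] [ 93. 190.] 9.2
scene mug_white 0.85 [145. 148.] 1076 z [0.003 0.079 0.118] med [ 0.434 -0.382  0.079] rect [ 339. -465.] [294. 111.] 36.7
```

View pics/crop1.png

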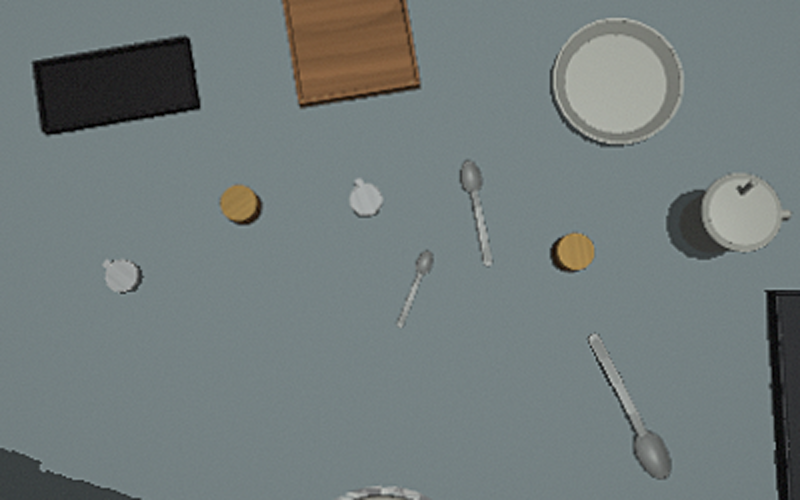

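Run:
```python
from h import *
H,W=384,512
def cloud(cam):
    cal=vision.calibration(cam);d=np.load(cam+'0.npy');K=cal['intrinsics']
    xs,ys=np.meshgrid(np.arange(W),np.arange(H))
    pts=np.stack([xs,ys],-1).reshape(-1,1,2).astype(np.float64)
    u=cv2.undistortPoints(pts,K,np.array([cal['k1'],0,0,0])).reshape(-1,2)
    P=cal['eye']+(np.c_[u,np.ones(len(u))]@rot(cal['orientation']).T)*d.reshape(-1,1)
    P[d.reshape(-1)==0]=np.nan
    return P
for cam in ['top','scene']:
    P=cloud(cam)
    t=P[(abs(P[:,0]-.45)<.1)&(abs(P[:,1]-.07)<.05)];print(cam,'table',np.nanmedian(t[:,2]).round(4))
    for n,c,z0,z1,r in [('pot_1',(.449,.012),.019,.032,.03),('pot_2',(.367,.298),.019,.032,.03),('jar_1',(.443,.157),.038,.052,.03),('jar_2',(.379,-.231),.038,.052,.03),('mug',(.411,-.387),.108,.128,.06),('dish',(.589,-.296),.014,.03,.09)]:
        m=(np.hypot(P[:,0]-c[0],P[:,1]-c[1])<r)&(P[:,2]>z0)&(P[:,2]<z1)
        Q=P[m]; (cx,cy),rr=cv2.minEnclosingCircle(Q[:,:2].astype(np.float32))
        print(n,len(Q),'mean',Q.mean(0).round(4),'circ',round(cx,4),round(cy,4),round(rr,4))
    for n,c,r,z in [('sq',(.64,.028),.13,.013),('long',(.6,.315),.13,.012)]:
        m=(abs(P[:,0]-c[0])<r)&(abs(P[:,1]-c[1])<r)&(P[:,2]>z)&(P[:,2]<.04)
        Q=P[m];print(n,cv2.minAreaRect((Q[:,:2]*1000).astype(np.float32)),np.percentile(Q[:,2],90))
        m=(np.hypot(P[:,0]-c[0],P[:,1]-c[1])<.03);print(' floor',np.nanmedian(P[m,2]))
    # spoon
    m=(P[:,0]>.36)&(P[:,0]<.505)&(abs(P[:,1]+.121)<.022)&(P[:,2]>.003)&(P[:,2]<.02)
    Q=P[m];a=(Q[:,:2]);print('spoon',cv2.minAreaRect((a*1000).astype(np.float32)))
    for x0 in np.arange(.365,.505,.01):
        s=Q[(Q[:,0]>=x0)&(Q[:,0]<x0+.01)]
        if len(s): print(round(x0+.005,3),'y',s[:,1].mean().round(4),np.ptp(s[:,1]).round(4),'zmax',s[:,2].max().round(4),len(s))
```

```text
top table 0.0007
pot_1 219 mean [0.45   0.0107 0.0254] circ 0.4529 0.0101 0.0229
pot_2 225 mean [0.3661 0.2987 0.0256] circ 0.3678 0.3001 0.0231
jar_1 264 mean [0.4449 0.1573 0.0454] circ 0.4454 0.1574 0.0219
jar_2 275 mean [ 0.3803 -0.23    0.0455] circ 0.3804 -0.2302 0.0212
mug 1230 mean [ 0.412  -0.3947  0.1171] circ 0.4138 -0.3959 0.0435
dish 716 mean [ 0.5951 -0.3014  0.0189] circ 0.5891 -0.295 0.0792
sq ((652.2096557617188, 26.457420349121094), (153.9750213623047, 149.92494201660156), 8.10123062133789) 0.02695223285976416
 floor 0.0056379810693008015
long ((599.3351440429688, 313.91705322265625), (93.80740356445312, 190.48013305664062), 8.617212295532227) 0.02275937126675247
 floor 0.005887055790138485
spoon ((433.05377197265625, -121.18177795410156), (42.93415069580078, 142.90370178222656), 89.7170639038086)
0.37 y -0.1272 0.0359 zmax 0.009 13
0.38 y -0.1294 0.0383 zmax 0.0098 28
0.39 y -0.1275 0.0405 zmax 0.013 22
0.4 y -0.127 0.0412 zmax 0.0144 26
0.41 y -0.123 0.0383 zmax 0.0132 24
0.42 y -0.1261 0.036 zmax 0.0164 25
0.43 y -0.123 0.041 zmax 0.0168 24
0.44 y -0.1249 0.0287 
[... 826 characters left out ...]
37872314453125), (92.26593780517578, 190.64163208007812), 9.283743858337402) 0.020798065529058107
 floor 0.005571244462135638
spoon ((430.5339050292969, -121.32463836669922), (40.2823486328125, 124.66972351074219), 89.14476776123047)
0.37 y -0.1256 0.0389 zmax 0.0066 7
0.38 y -0.1248 0.0348 zmax 0.009 6
0.39 y -0.1248 0.0102 zmax 0.0117 8
0.4 y -0.1214 0.0202 zmax 0.0124 7
0.41 y -0.1208 0.0356 zmax 0.0141 10
0.42 y -0.1245 0.0226 zmax 0.0159 6
0.43 y -0.1242 0.0255 zmax 0.0145 9
0.44 y -0.1215 0.0235 zmax 0.0129 8
0.45 y -0.1156 0.0104 zmax 0.0172 8
0.46 y -0.1186 0.032 zmax 0.0142 25
0.47 y -0.1172 0.0331 zmax 0.0092 14
0.48 y -0.1168 0.0185 zmax 0.011 6
0.49 y -0.1181 0.0245 zmax 0.0113 7
```

```bash
cat > go.py <<'E'
import sys
from h import *
def go(x,y,z,phi=None):
    s=status.get_state();M=rot(s['eef_rot']);p=s['tool_pos']
    d=M.T@(np.array([x,y,z])-p)*1000
    ph=np.arctan2(M[1,0],M[0,0])
    print('t %.2f'%s['time_s'],'pos',p.round(4),'phi %.3f'%ph,'F',s['force'].round(1),'w %.4f'%s['gripper_width'],'q6 %.2f'%s['joint_pos'][5])
    print('tx %.1f ty %.1f tz %.1f turn %.3f'%(*d,0 if phi is None else ph-phi))
if __name__=='__main__': go(*map(float,sys.argv[1:]))
E
python3 go.py .3665 .2985 .28 -1.43
```

```text
t 1.00 pos [0.1611 0.578  0.4046] phi -0.272 F [-0.8 -0.5  0.8] w 0.0879 q6 -0.06
tx 272.9 ty 124.6 tz -214.1 turn 1.158
```

>>> step_arm:
  motion:
    - {"tx":273,"ty":125,"tz":-214,"turn":1.158,"claw":60}
    - {"tx":273,"ty":125,"tz":-214,"turn":1.158,"claw":60}
    - {"tx":273,"ty":125,"tz":-214,"turn":1.158,"claw":60}
    - {"tx":273,"ty":125,"tz":-214,"turn":1.158,"claw":60}
    - {"tx":273,"ty":125,"tz":-214,"turn":1.158,"claw":60}
    - {"tx":273,"ty":125,"tz":-214,"turn":1.158,"claw":60}
    - {"tx":273,"ty":125,"tz":-214,"turn":1.158,"claw":60}
    - {"tx":273,"ty":125,"tz":-214,"turn":1.158,"claw":60}
    - {"tx":273,"ty":125,"tz":-214,"turn":1.158,"claw":60}
    - {"tx":273,"ty":125,"tz":-214,"turn":1.158,"claw":60}

```text
time_s: 1.83
tool_pos: [0.3688, 0.2942, 0.2768]
eef_rot: [-0.53, 0.533, -0.466, 0.467]
force: [-0.6, -0.3, -0.2]
gripper_width: 0.0599
```

```bash
python3 go.py .3665 .2985 .19 -1.43
python3 - <<'E'
from h import *
cal=vision.calibration('wrist');im,d=vision.grab_frame('wrist');save('w1',im)
for r in vision.regions_of('pot_1','wrist'):
    ys,xs=np.nonzero(r['mask']);print(r['p'],r['location'],len(xs),atz(cal,r['location'],.025), atd(cal,r['location'],d[int(r['location'][1]),int(r['location'][0])]))
E
```

```text
t 1.83 pos [0.3688 0.2942 0.2768] phi -1.442 F [-0.6 -0.3 -0.2] w 0.0599 q6 0.47
tx -4.9 ty 86.8 tz -1.5 turn -0.012
0.82 [248.8, 196.1] 1898 [0.36301559 0.30078964 0.025     ] [0.3629893  0.30120932 0.02635836]
```

View pics/w1.png

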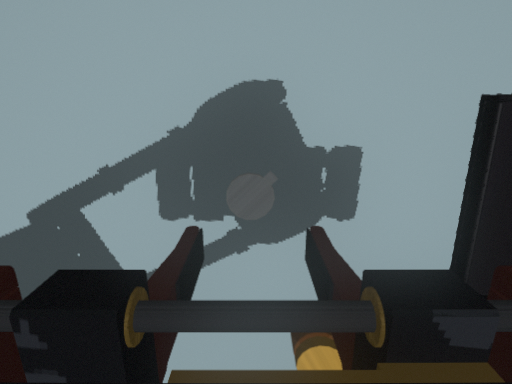

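The wrist picture shows pot_2 at (250,197), in the gripper's own shadow, with the tab to its upper right. All three views agree within about 3 mm, and its height is about 25 mm.

```bash
python3 go.py .365 .299 .189 -1.43
```

```text
t 1.93 pos [0.3672 0.2973 0.2791] phi -1.433 F [-0.1  1.   1.1] w 0.0601 q6 0.47
tx -2.0 ty 90.1 tz -1.9 turn -0.003
```

>>> step_arm:
  motion:
    - {"tx":-2,"ty":30,"tz":-2,"turn":0,"claw":60}
    - {"tx":-2,"ty":60,"tz":-2,"turn":0,"claw":60}
    - {"tx":-2,"ty":80,"tz":-2,"turn":0,"claw":60}
    - {"tx":-2,"ty":90,"tz":-2,"turn":0,"claw":60}
    - {"tx":-2,"ty":90,"tz":-2,"turn":0,"claw":60}
    - {"tx":-2,"ty":90,"tz":-2,"turn":0,"claw":60}
    - {"tx":-2,"ty":90,"tz":-2,"turn":0,"claw":30}
    - {"tx":-2,"ty":90,"tz":-2,"turn":0,"claw":30}
    - {"tx":-2,"ty":90,"tz":-2,"turn":0,"claw":30}
    - {"tx":-2,"ty":90,"tz":-2,"turn":0,"claw":30}
  grip_force: 10

```text
time_s: 2.77
tool_pos: [0.3647, 0.3005, 0.1909]
eef_rot: [0.535, -0.533, 0.463, -0.464]
force: [-0.4, 0.7, 3.8]
gripper_width: 0.0382
```

```bash
python3 go.py .594 -.266 .27 -1.43
```

```text
t 2.77 pos [0.3647 0.3005 0.1909] phi -1.430 F [-0.4  0.7  3.8] w 0.0382 q6 0.48
tx 593.1 ty -79.5 tz 147.5 turn 0.000
```

>>> step_arm:
  motion:
    - {"tx":0,"ty":-20,"tz":0,"claw":30}
    - {"tx":0,"ty":-60,"tz":0,"claw":30}
    - {"tx":20,"ty":-90,"tz":5,"claw":30}
    - {"tx":55,"ty":-90,"tz":13,"claw":30}
    - {"tx":95,"ty":-90,"tz":22,"claw":30}
    - {"tx":135,"ty":-90,"tz":31,"claw":30}
    - {"tx":175,"ty":-90,"tz":40,"claw":30}
    - {"tx":215,"ty":-90,"tz":50,"claw":30}
    - {"tx":255,"ty":-90,"tz":59,"claw":30}
    - {"tx":295,"ty":-90,"tz":68,"claw":30}

```text
validation failed for argument at $.mo...
```

```bash
python3 go.py .584 -.267 .26 -1.43
```

```text
t 2.77 pos [0.3647 0.3005 0.1909] phi -1.430 F [-0.4  0.7  3.8] w 0.0382 q6 0.48
tx 592.7 ty -69.5 tz 137.4 turn 0.000
```

>>> step_arm:
  motion:
    - {"tx":0,"ty":-20,"tz":0,"turn":0,"claw":30}
    - {"tx":0,"ty":-60,"tz":0,"turn":0,"claw":30}
    - {"tx":20,"ty":-90,"tz":5,"turn":0,"claw":30}
    - {"tx":55,"ty":-90,"tz":13,"turn":0,"claw":30}
    - {"tx":95,"ty":-90,"tz":22,"turn":0,"claw":30}
    - {"tx":135,"ty":-90,"tz":31,"turn":0,"claw":30}
    - {"tx":175,"ty":-90,"tz":40,"turn":0,"claw":30}
    - {"tx":215,"ty":-90,"tz":50,"turn":0,"claw":30}
    - {"tx":255,"ty":-90,"tz":59,"turn":0,"claw":30}
    - {"tx":295,"ty":-90,"tz":68,"turn":0,"claw":30}

```text
time_s: 3.6
tool_pos: [0.4734, 0.0156, 0.2803]
eef_rot: [0.534, -0.534, 0.463, -0.464]
force: [2.1, 0.5, 0.5]
gripper_width: 0.0381
```

```bash
python3 go.py .584 -.267 .26 -1.43
```

```text
t 3.60 pos [0.4734 0.0156 0.2803] phi -1.430 F [2.1 0.5 0.5] w 0.0381 q6 -0.18
tx 295.3 ty 20.5 tz 69.8 turn 0.000
```

>>> step_arm:
  motion:
    - {"tx":40,"ty":0,"tz":10,"turn":0,"claw":30}
    - {"tx":80,"ty":0,"tz":20,"turn":0,"claw":30}
    - {"tx":120,"ty":0,"tz":29,"turn":0,"claw":30}
    - {"tx":160,"ty":0,"tz":38,"turn":0,"claw":30}
    - {"tx":200,"ty":0,"tz":48,"turn":0,"claw":30}
    - {"tx":240,"ty":5,"tz":57,"turn":0,"claw":30}
    - {"tx":275,"ty":15,"tz":66,"turn":0,"claw":30}
    - {"tx":292,"ty":20,"tz":69,"turn":0,"claw":30}
    - {"tx":292,"ty":20,"tz":69,"turn":0,"claw":30}
    - {"tx":292,"ty":20,"tz":69,"turn":0,"claw":30}

```text
time_s: 4.43
tool_pos: [0.5823, -0.2625, 0.2588]
eef_rot: [-0.534, 0.534, -0.465, 0.463]
force: [-0.6, 0.3, -0.2]
gripper_width: 0.0384
```

```bash
python3 go.py .584 -.267 .197 -1.43
python3 - <<'E'
from h import *
cal=vision.calibration('wrist');im,d=vision.grab_frame('wrist');save('w2',im)
E
```

```text
t 4.43 pos [ 0.5823 -0.2625  0.2588] phi -1.431 F [-0.6  0.3 -0.2] w 0.0384 q6 -0.62
tx 4.8 ty 61.8 tz 1.1 turn -0.001
```

View pics/w2.png

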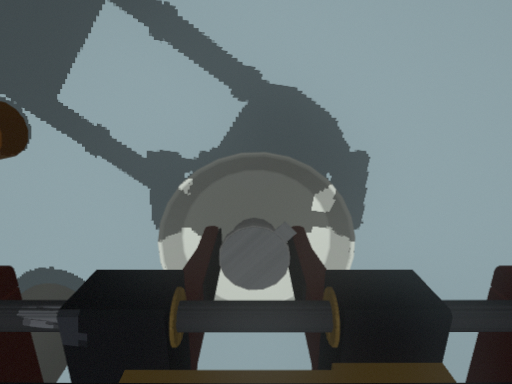

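The pot is held level at (253,255), over the dish.

>>> step_arm:
  motion:
    - {"tx":3,"ty":25,"tz":1,"turn":0,"claw":30}
    - {"tx":4,"ty":45,"tz":1,"turn":0,"claw":30}
    - {"tx":4,"ty":56,"tz":1,"turn":0,"claw":30}
    - {"tx":4,"ty":60,"tz":1,"turn":0,"claw":30}
    - {"tx":4,"ty":62,"tz":1,"turn":0,"claw":30}
    - {"tx":4,"ty":62,"tz":1,"turn":0,"claw":30}
    - {"tx":4,"ty":62,"tz":1,"turn":0,"claw":30}

```text
time_s: 5.07
tool_pos: [0.5844, -0.2653, 0.1993]
eef_rot: [0.534, -0.534, 0.463, -0.464]
force: [0.3, 0.1, 0.0]
gripper_width: 0.0379
```

```bash
python3 go.py .584 -.267 .197 -1.43
```

```text
t 5.07 pos [ 0.5844 -0.2653  0.1993] phi -1.429 F [0.3 0.1 0. ] w 0.0379 q6 -0.62
tx 1.6 ty 2.3 tz -0.7 turn 0.001
```

>>> step_arm:
  motion:
    - {"tx":0,"ty":1,"tz":0,"turn":0,"claw":30}
    - {"tx":0,"ty":2.5,"tz":0,"turn":0,"claw":30}
    - {"tx":0,"ty":2.5,"tz":0,"turn":0,"claw":30}
    - {"tx":0,"ty":2.5,"tz":0,"turn":0,"claw":30}

```text
time_s: 5.4
tool_pos: [0.5843, -0.2656, 0.1959]
eef_rot: [0.534, -0.534, 0.463, -0.464]
force: [1.0, -1.0, 1.4]
gripper_width: 0.0384
```

```bash
python3 go.py .4495 .0115 .27 -1.43
```

```text
t 5.40 pos [ 0.5843 -0.2656  0.1959] phi -1.430 F [ 1.  -1.   1.4] w 0.0384 q6 -0.62
tx -293.3 ty -74.4 tz -94.4 turn 0.000
```

At the floor height. I'll open, lift and go to pot_1.

>>> step_arm:
  motion:
    - {"tx":0,"ty":0,"tz":0,"turn":0,"claw":60}
    - {"tx":0,"ty":0,"tz":0,"turn":0,"claw":60}
    - {"tx":0,"ty":0,"tz":0,"turn":0,"claw":60}
    - {"tx":0,"ty":-30,"tz":0,"turn":0,"claw":60}
    - {"tx":0,"ty":-70,"tz":0,"turn":0,"claw":60}
    - {"tx":-30,"ty":-80,"tz":-10,"turn":0,"claw":60}
    - {"tx":-70,"ty":-80,"tz":-22,"turn":0,"claw":60}
    - {"tx":-110,"ty":-80,"tz":-35,"turn":0,"claw":60}
    - {"tx":-150,"ty":-80,"tz":-48,"turn":0,"claw":60}
    - {"tx":-190,"ty":-80,"tz":-61,"turn":0,"claw":60}

```text
time_s: 6.23
tool_pos: [0.4963, -0.0858, 0.2749]
eef_rot: [0.534, -0.534, 0.464, -0.464]
force: [0.5, 0.2, 1.1]
gripper_width: 0.0603
```

```bash
python3 go.py .4495 .0115 .27 -1.43
```

```text
t 6.23 pos [ 0.4963 -0.0858  0.2749] phi -1.430 F [0.5 0.2 1.1] w 0.0603 q6 -0.38
tx -102.9 ty 4.9 tz -32.7 turn -0.000
```

>>> step_arm:
  motion:
    - {"tx":-40,"ty":0,"tz":-13,"turn":0,"claw":60}
    - {"tx":-80,"ty":0,"tz":-25,"turn":0,"claw":60}
    - {"tx":-102,"ty":0,"tz":-32,"turn":0,"claw":60}
    - {"tx":-102,"ty":0,"tz":-32,"turn":0,"claw":60}
    - {"tx":-102,"ty":0,"tz":-32,"turn":0,"claw":60}

```text
time_s: 6.65
tool_pos: [0.4511, 0.0102, 0.2753]
eef_rot: [0.535, -0.534, 0.463, -0.463]
force: [0.3, -0.5, 0.2]
gripper_width: 0.06
```

```bash
python3 - <<'E'
from h import *
cal=vision.calibration('wrist');im,d=vision.grab_frame('wrist');save('w3',im)
for r in vision.regions_of('pot_1','wrist'):
    ys,xs=np.nonzero(r['mask']);print(r['p'],r['location'],len(xs),atz(cal,r['location'],.025))
im,d=vision.grab_frame('top');np.save('top1.npy',d);save('t1',cv2.resize(im[60:260,80:460],(760,400)))
E
python3 go.py .4495 .0115 .189 -1.43
```

```text
0.81 [255.1, 204.9] 1930 [0.45192426 0.01152424 0.025     ]
t 6.80 pos [0.4519 0.0085 0.2751] phi -1.431 F [0.  0.7 0. ] w 0.0601 q6 -0.20
tx -3.3 ty 86.1 tz -2.0 turn -0.001
```

View pics/w3.png

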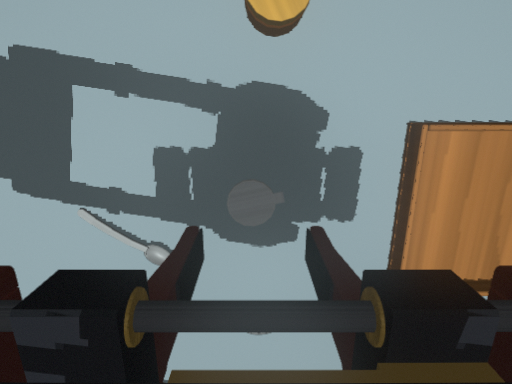

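View pics/t1.png

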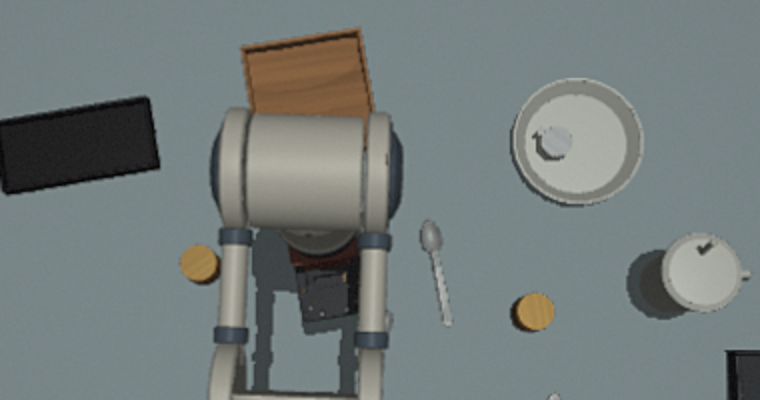

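pot_2 stands in the dish at crop (555,141). pot_1 is at wrist (251,203), as measured before. Descend.

>>> step_arm:
  motion:
    - {"tx":-3,"ty":30,"tz":-1,"turn":0,"claw":60}
    - {"tx":-3,"ty":60,"tz":-1,"turn":0,"claw":60}
    - {"tx":-3,"ty":80,"tz":-1,"turn":0,"claw":60}
    - {"tx":-3,"ty":85,"tz":-1,"turn":0,"claw":60}
    - {"tx":-3,"ty":85,"tz":-1,"turn":0,"claw":60}
    - {"tx":-3,"ty":85,"tz":-1,"turn":0,"claw":60}
    - {"tx":-3,"ty":85,"tz":-1,"turn":0,"claw":30}
    - {"tx":-3,"ty":85,"tz":-1,"turn":0,"claw":30}
    - {"tx":-3,"ty":85,"tz":-1,"turn":0,"claw":30}
    - {"tx":-3,"ty":85,"tz":-1,"turn":0,"claw":30}

```text
time_s: 7.63
tool_pos: [0.4504, 0.0122, 0.1912]
eef_rot: [0.534, -0.534, 0.463, -0.464]
force: [-0.7, -0.6, 3.2]
gripper_width: 0.0382
```

```bash
python3 go.py .5925 -.324 .26 -1.43
```

```text
t 7.63 pos [0.4504 0.0122 0.1912] phi -1.430 F [-0.7 -0.6  3.2] w 0.0382 q6 -0.19
tx 352.8 ty -68.5 tz 93.6 turn 0.000
```

>>> step_arm:
  motion:
    - {"tx":0,"ty":-20,"tz":0,"turn":0,"claw":30}
    - {"tx":0,"ty":-60,"tz":0,"turn":0,"claw":30}
    - {"tx":30,"ty":-80,"tz":8,"turn":0,"claw":30}
    - {"tx":65,"ty":-80,"tz":17,"turn":0,"claw":30}
    - {"tx":105,"ty":-80,"tz":28,"turn":0,"claw":30}
    - {"tx":145,"ty":-80,"tz":38,"turn":0,"claw":30}
    - {"tx":185,"ty":-80,"tz":49,"turn":0,"claw":30}
    - {"tx":225,"ty":-80,"tz":60,"turn":0,"claw":30}
    - {"tx":265,"ty":-80,"tz":70,"turn":0,"claw":30}
    - {"tx":300,"ty":-80,"tz":80,"turn":0,"claw":30}

```text
time_s: 8.47
tool_pos: [0.5719, -0.2761, 0.2702]
eef_rot: [-0.534, 0.534, -0.463, 0.464]
force: [0.3, 0.2, 0.5]
gripper_width: 0.0379
```

>>> step_arm:
  motion:
    - {"tx":30,"ty":0,"tz":8,"turn":0,"claw":30}
    - {"tx":50,"ty":5,"tz":13,"turn":0,"claw":30}
    - {"tx":53,"ty":10,"tz":14,"turn":0,"claw":30}
    - {"tx":53,"ty":10,"tz":14,"turn":0,"claw":30}
    - {"tx":53,"ty":10,"tz":14,"turn":0,"claw":30}

```text
time_s: 8.88
tool_pos: [0.5926, -0.3232, 0.2594]
eef_rot: [0.534, -0.534, 0.464, -0.463]
force: [-0.2, 0.5, 0.0]
gripper_width: 0.0383
```

```bash
python3 go.py .5925 -.324 .197 -1.43
```

```text
t 8.88 pos [ 0.5926 -0.3232  0.2594] phi -1.429 F [-0.2  0.5  0. ] w 0.0383 q6 -0.69
tx 0.9 ty 62.4 tz -0.1 turn 0.001
```

>>> step_arm:
  motion:
    - {"tx":0,"ty":25,"tz":0,"turn":0,"claw":30}
    - {"tx":0,"ty":45,"tz":0,"turn":0,"claw":30}
    - {"tx":0,"ty":56,"tz":0,"turn":0,"claw":30}
    - {"tx":0,"ty":60,"tz":0,"turn":0,"claw":30}
    - {"tx":0,"ty":62,"tz":0,"turn":0,"claw":30}
    - {"tx":0,"ty":62.5,"tz":0,"turn":0,"claw":30}
    - {"tx":0,"ty":62.5,"tz":0,"turn":0,"claw":30}

```text
time_s: 9.47
tool_pos: [0.5931, -0.3239, 0.1992]
eef_rot: [0.534, -0.534, 0.463, -0.464]
force: [0.6, -0.2, 0.0]
gripper_width: 0.0383
```

```bash
python3 go.py .5925 -.324 .1962 -1.43
```

```text
t 9.47 pos [ 0.5931 -0.3239  0.1992] phi -1.429 F [ 0.6 -0.2  0. ] w 0.0383 q6 -0.69
tx -0.0 ty 3.0 tz -0.6 turn 0.001
```

>>> step_arm:
  motion:
    - {"tx":0,"ty":1,"tz":0,"turn":0,"claw":30}
    - {"tx":0,"ty":2.5,"tz":0,"turn":0,"claw":30}
    - {"tx":0,"ty":2.5,"tz":0,"turn":0,"claw":30}
    - {"tx":0,"ty":2.5,"tz":0,"turn":0,"claw":60}
    - {"tx":0,"ty":2.5,"tz":0,"turn":0,"claw":60}
    - {"tx":0,"ty":2.5,"tz":0,"turn":0,"claw":60}
    - {"tx":0,"ty":-25,"tz":0,"turn":0,"claw":60}
    - {"tx":0,"ty":-65,"tz":0,"turn":0,"claw":70}
    - {"tx":0,"ty":-80,"tz":0,"turn":0,"claw":70}
    - {"tx":0,"ty":-80,"tz":0,"turn":0,"claw":70}

```text
time_s: 10.3
tool_pos: [0.5935, -0.3245, 0.2841]
eef_rot: [0.535, -0.533, 0.46, -0.467]
force: [0.7, -0.6, 0.4]
gripper_width: 0.0694
```

```bash
python3 go.py .381 -.228 .285 -1.43
```

```text
t 10.30 pos [ 0.5935 -0.3245  0.2841] phi -1.430 F [ 0.7 -0.6  0.4] w 0.0694 q6 -0.69
tx -125.4 ty -3.1 tz -196.8 turn 0.000
```

>>> step_arm:
  motion:
    - {"tx":-20,"ty":0,"tz":-30,"turn":0,"claw":80}
    - {"tx":-40,"ty":0,"tz":-64,"turn":0,"claw":80}
    - {"tx":-61,"ty":0,"tz":-97,"turn":0,"claw":80}
    - {"tx":-82,"ty":0,"tz":-130,"turn":0,"claw":80}
    - {"tx":-103,"ty":0,"tz":-163,"turn":0,"claw":80}
    - {"tx":-120,"ty":0,"tz":-190,"turn":0,"claw":80}
    - {"tx":-125,"ty":0,"tz":-197,"turn":0,"claw":80}
    - {"tx":-125,"ty":0,"tz":-197,"turn":0,"claw":80}
    - {"tx":-125,"ty":0,"tz":-197,"turn":0,"claw":80}
    - {"tx":-125,"ty":0,"tz":-197,"turn":0,"claw":80}

```text
time_s: 11.13
tool_pos: [0.3806, -0.2282, 0.2772]
eef_rot: [0.534, -0.534, 0.464, -0.463]
force: [-0.2, 0.2, 0.9]
gripper_width: 0.0801
```

```bash
python3 - <<'E'
from h import *
cal=vision.calibration('wrist');im,d=vision.grab_frame('wrist');save('w4',im)
for r in vision.regions_of('jar_1','wrist'):
    ys,xs=np.nonzero(r['mask']);print(r['p'],r['location'],len(xs),atz(cal,r['location'],.045))
im,d=vision.grab_frame('scene');np.save('scene2.npy',d);save('s2',cv2.resize(im[120:300,80:420],(680,360)))
E
python3 go.py .381 -.228 .195 -1.43
```

```text
0.94 [254.1, 207.2] 3042 [ 0.37977554 -0.22262291  0.045     ]
t 11.28 pos [ 0.3808 -0.2283  0.2772] phi -1.430 F [-0.2  0.1 -0.9] w 0.0800 q6 -0.76
tx -0.2 ty 82.2 tz 0.3 turn 0.000
```

View pics/w4.png

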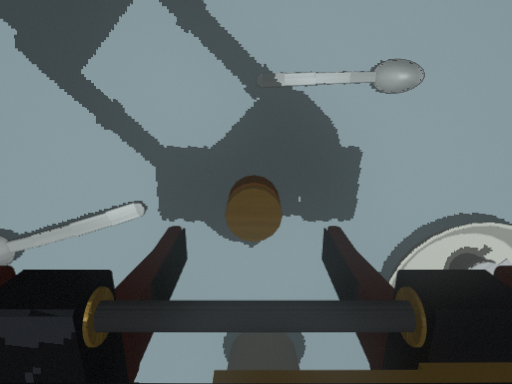

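View pics/s2.png

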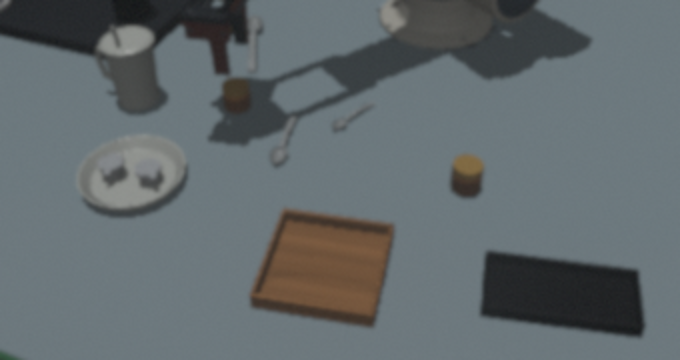

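Both pots stand in the dish, at scene crop (112,167) and (150,172). The jar's lid centre is at wrist (253,214), which agrees with (0.381,-0.228).

>>> step_arm:
  motion:
    - {"tx":0,"ty":25,"tz":0,"turn":0,"claw":80}
    - {"tx":0,"ty":50,"tz":0,"turn":0,"claw":80}
    - {"tx":0,"ty":72,"tz":0,"turn":0,"claw":80}
    - {"tx":0,"ty":82,"tz":0,"turn":0,"claw":70}
    - {"tx":0,"ty":82,"tz":0,"turn":0,"claw":60}
    - {"tx":0,"ty":82,"tz":0,"turn":0,"claw":50}
    - {"tx":0,"ty":82,"tz":0,"turn":0,"claw":38}
    - {"tx":0,"ty":82,"tz":0,"turn":0,"claw":38}
    - {"tx":0,"ty":82,"tz":0,"turn":0,"claw":38}
    - {"tx":0,"ty":82,"tz":0,"turn":0,"claw":38}
  grip_force: 20

```text
time_s: 12.12
tool_pos: [0.3805, -0.2283, 0.1972]
eef_rot: [0.534, -0.534, 0.463, -0.464]
force: [-0.6, -0.0, 4.2]
gripper_width: 0.0434
```

```bash
python3 go.py .6565 -.004 .285 -1.43
```

```text
t 12.12 pos [ 0.3805 -0.2283  0.1972] phi -1.430 F [-0.6 -0.   4.2] w 0.0434 q6 -0.76
tx -183.1 ty -87.6 tz 304.9 turn 0.000
```

>>> step_arm:
  motion:
    - {"tx":0,"ty":-15,"tz":0,"turn":0,"claw":38}
    - {"tx":0,"ty":-50,"tz":0,"turn":0,"claw":38}
    - {"tx":0,"ty":-85,"tz":0,"turn":0,"claw":38}
    - {"tx":-12,"ty":-90,"tz":20,"turn":0,"claw":38}
    - {"tx":-30,"ty":-90,"tz":50,"turn":0,"claw":38}
    - {"tx":-48,"ty":-90,"tz":80,"turn":0,"claw":38}
    - {"tx":-66,"ty":-90,"tz":110,"turn":0,"claw":38}
    - {"tx":-84,"ty":-90,"tz":140,"turn":0,"claw":38}
    - {"tx":-102,"ty":-90,"tz":170,"turn":0,"claw":38}
    - {"tx":-120,"ty":-90,"tz":200,"turn":0,"claw":38}

```text
time_s: 12.95
tool_pos: [0.5624, -0.0797, 0.2858]
eef_rot: [0.534, -0.534, 0.463, -0.464]
force: [-0.1, 0.1, 0.0]
gripper_width: 0.0433
```

>>> step_arm:
  motion:
    - {"tx":-18,"ty":0,"tz":30,"turn":0,"claw":38}
    - {"tx":-36,"ty":0,"tz":60,"turn":0,"claw":38}
    - {"tx":-54,"ty":0,"tz":90,"turn":0,"claw":38}
    - {"tx":-62,"ty":0,"tz":103,"turn":0,"claw":38}
    - {"tx":-63,"ty":0,"tz":105,"turn":0,"claw":38}
    - {"tx":-63,"ty":0,"tz":105,"turn":0,"claw":38}
    - {"tx":-63,"ty":0,"tz":105,"turn":0,"claw":38}

```text
time_s: 13.53
tool_pos: [0.656, -0.0045, 0.2855]
eef_rot: [-0.534, 0.534, -0.464, 0.463]
force: [-0.3, 0.0, -1.8]
gripper_width: 0.0437
```

```bash
python3 go.py .6565 -.0045 .205 -1.43;  python3 - <<'E'
from h import *
im,d=vision.grab_frame('wrist');save('w5',im)
E
```

```text
t 13.53 pos [ 0.656  -0.0045  0.2855] phi -1.430 F [-0.3  0.  -1.8] w 0.0437 q6 -0.20
tx 0.1 ty 80.5 tz 0.6 turn -0.000
```

View pics/w5.png

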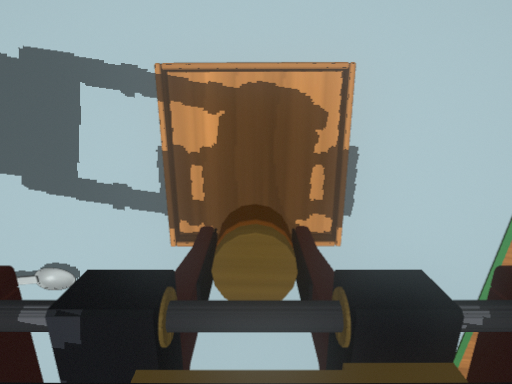

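The jar is held at (255,255) and the tray is squared to the gripper. Check the state, then lower.

```bash
python3 go.py .6565 -.0045 .205 -1.43
```

```text
t 13.58 pos [ 0.6558 -0.0048  0.2857] phi -1.431 F [ 0.1  0.2 -2.1] w 0.0436 q6 -0.20
tx -0.2 ty 80.7 tz 0.8 turn -0.001
```

>>> step_arm:
  motion:
    - {"tx":0,"ty":25,"tz":0,"turn":0,"claw":38}
    - {"tx":0,"ty":50,"tz":0,"turn":0,"claw":38}
    - {"tx":0,"ty":68,"tz":0,"turn":0,"claw":38}
    - {"tx":0,"ty":75,"tz":0,"turn":0,"claw":38}
    - {"tx":0,"ty":79,"tz":0,"turn":0,"claw":38}
    - {"tx":0,"ty":80,"tz":0,"turn":0,"claw":38}
    - {"tx":0,"ty":80,"tz":0,"turn":0,"claw":38}
    - {"tx":0,"ty":80,"tz":0,"turn":0,"claw":38}

```text
time_s: 14.25
tool_pos: [0.6568, -0.0042, 0.2076]
eef_rot: [0.535, -0.533, 0.463, -0.464]
force: [0.6, -0.4, -0.6]
gripper_width: 0.0435
```

```bash
python3 go.py .6565 -.0045 .2025 -1.43
```

```text
t 14.25 pos [ 0.6568 -0.0042  0.2076] phi -1.430 F [ 0.6 -0.4 -0.6] w 0.0435 q6 -0.20
tx 0.3 ty 5.1 tz -0.3 turn -0.000
```

>>> step_arm:
  motion:
    - {"tx":0,"ty":1,"tz":0,"turn":0,"claw":38}
    - {"tx":0,"ty":2,"tz":0,"turn":0,"claw":38}
    - {"tx":0,"ty":3,"tz":0,"turn":0,"claw":38}
    - {"tx":0,"ty":4,"tz":0,"turn":0,"claw":38}
    - {"tx":0,"ty":4,"tz":0,"turn":0,"claw":38}
    - {"tx":0,"ty":4,"tz":0,"turn":0,"claw":38}

```text
time_s: 14.75
tool_pos: [0.6565, -0.0039, 0.2022]
eef_rot: [0.534, -0.534, 0.463, -0.464]
force: [0.0, -0.0, 2.6]
gripper_width: 0.0437
```

```bash
python3 go.py .6565 -.0045 .2025 -1.43
```

```text
t 14.75 pos [ 0.6565 -0.0039  0.2022] phi -1.430 F [ 0.  -0.   2.6] w 0.0437 q6 -0.20
tx 0.6 ty -0.3 tz -0.1 turn 0.000
```

>>> step_arm:
  motion:
    - {"tx":0,"ty":0,"tz":0,"turn":0,"claw":50}
    - {"tx":0,"ty":0,"tz":0,"turn":0,"claw":65}
    - {"tx":0,"ty":0,"tz":0,"turn":0,"claw":65}
    - {"tx":0,"ty":0,"tz":0,"turn":0,"claw":65}
    - {"tx":0,"ty":-25,"tz":0,"turn":0,"claw":65}
    - {"tx":0,"ty":-60,"tz":0,"turn":0,"claw":70}
    - {"tx":0,"ty":-82,"tz":0,"turn":0,"claw":80}
    - {"tx":0,"ty":-82,"tz":0,"turn":0,"claw":80}

```text
time_s: 15.42
tool_pos: [0.6573, -0.004, 0.2908]
eef_rot: [0.536, -0.532, 0.461, -0.466]
force: [1.0, -0.1, 1.5]
gripper_width: 0.0792
```

```bash
python3 go.py .445 .1585 .28 -1.43
```

```text
t 15.42 pos [ 0.6573 -0.004   0.2908] phi -1.430 F [ 1.  -0.1  1.5] w 0.0792 q6 -0.20
tx -190.7 ty 8.5 tz -187.5 turn 0.000
```

>>> step_arm:
  motion:
    - {"tx":-25,"ty":0,"tz":-25,"turn":0,"claw":80}
    - {"tx":-53,"ty":0,"tz":-53,"turn":0,"claw":80}
    - {"tx":-81,"ty":0,"tz":-80,"turn":0,"claw":80}
    - {"tx":-109,"ty":0,"tz":-107,"turn":0,"claw":80}
    - {"tx":-137,"ty":0,"tz":-134,"turn":0,"claw":80}
    - {"tx":-165,"ty":0,"tz":-162,"turn":0,"claw":80}
    - {"tx":-186,"ty":0,"tz":-183,"turn":0,"claw":80}
    - {"tx":-190,"ty":5,"tz":-187,"turn":0,"claw":80}
    - {"tx":-190,"ty":5,"tz":-187,"turn":0,"claw":80}
    - {"tx":-190,"ty":5,"tz":-187,"turn":0,"claw":80}

```text
time_s: 16.25
tool_pos: [0.4447, 0.1577, 0.2779]
eef_rot: [-0.534, 0.534, -0.463, 0.463]
force: [0.7, -0.8, -0.5]
gripper_width: 0.0801
```

```bash
python3 - <<'E'
from h import *
cal=vision.calibration('wrist');im,d=vision.grab_frame('wrist');save('w6',im)
for r in vision.regions_of('jar_1','wrist'):
    print(r['p'],r['location'],atz(cal,r['location'],.045))
E
python3 go.py .445 .1585 .195 -1.43
```

```text
0.57 [252.5, 206.2] [0.44255942 0.16348932 0.045     ]
t 16.35 pos [0.4454 0.1572 0.2783] phi -1.431 F [ 0.1 -0.7  0.1] w 0.0800 q6 0.13
tx -1.4 ty 83.3 tz -0.2 turn -0.001
```

View pics/w6.png

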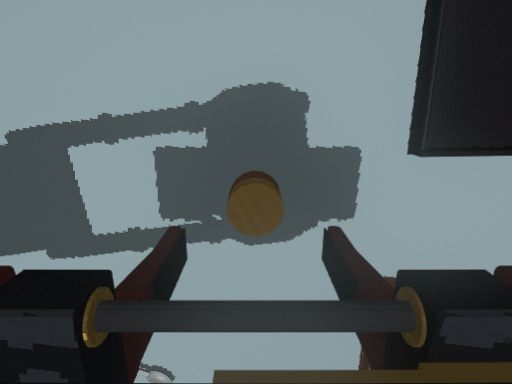

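Lid centre is at (255,209). Descend, 3 mm toward -tx.

>>> step_arm:
  motion:
    - {"tx":-3,"ty":25,"tz":0,"turn":0,"claw":80}
    - {"tx":-3,"ty":50,"tz":0,"turn":0,"claw":80}
    - {"tx":-3,"ty":72,"tz":0,"turn":0,"claw":80}
    - {"tx":-3,"ty":82,"tz":0,"turn":0,"claw":70}
    - {"tx":-3,"ty":82,"tz":0,"turn":0,"claw":60}
    - {"tx":-3,"ty":82,"tz":0,"turn":0,"claw":50}
    - {"tx":-3,"ty":82,"tz":0,"turn":0,"claw":38}
    - {"tx":-3,"ty":82,"tz":0,"turn":0,"claw":38}
    - {"tx":-3,"ty":82,"tz":0,"turn":0,"claw":38}
    - {"tx":-3,"ty":82,"tz":0,"turn":0,"claw":38}

```text
time_s: 17.18
tool_pos: [0.4446, 0.161, 0.1982]
eef_rot: [0.535, -0.533, 0.463, -0.464]
force: [-0.4, -0.1, 3.9]
gripper_width: 0.0432
```

```bash
python3 go.py .6475 .061 .285 -1.43
```

```text
t 17.18 pos [0.4446 0.161  0.1982] phi -1.430 F [-0.4 -0.1  3.9] w 0.0432 q6 0.13
tx 127.5 ty -86.3 tz 187.1 turn 0.000
```

>>> step_arm:
  motion:
    - {"tx":0,"ty":-15,"tz":0,"turn":0,"claw":38}
    - {"tx":0,"ty":-50,"tz":0,"turn":0,"claw":38}
    - {"tx":0,"ty":-85,"tz":0,"turn":0,"claw":38}
    - {"tx":12,"ty":-87,"tz":18,"turn":0,"claw":38}
    - {"tx":32,"ty":-87,"tz":48,"turn":0,"claw":38}
    - {"tx":54,"ty":-87,"tz":80,"turn":0,"claw":38}
    - {"tx":76,"ty":-87,"tz":112,"turn":0,"claw":38}
    - {"tx":98,"ty":-87,"tz":144,"turn":0,"claw":38}
    - {"tx":118,"ty":-87,"tz":173,"turn":0,"claw":38}
    - {"tx":127,"ty":-87,"tz":187,"turn":0,"claw":38}

```text
time_s: 18.02
tool_pos: [0.6497, 0.0591, 0.2828]
eef_rot: [-0.533, 0.534, -0.464, 0.464]
force: [-0.1, 0.8, -1.4]
gripper_width: 0.0435
```

>>> step_arm:
  motion:
    - {"tx":0,"ty":0,"tz":0,"turn":0,"claw":38}
    - {"tx":0,"ty":0,"tz":0,"turn":0,"claw":38}

```text
time_s: 18.18
tool_pos: [0.6474, 0.061, 0.2829]
eef_rot: [-0.533, 0.534, -0.464, 0.463]
force: [-0.2, 0.5, -1.0]
gripper_width: 0.0433
```

```bash
python3 go.py .6475 .061 .2075 -1.43;  python3 - <<'E'
from h import *
im,d=vision.grab_frame('wrist');save('w7',im)
im,d=vision.grab_frame('scene');save('s7',cv2.resize(im[150:300,100:420],(640,300)))
E
```

```text
t 18.18 pos [0.6474 0.061  0.2829] phi -1.431 F [-0.2  0.5 -1. ] w 0.0433 q6 -0.10
tx 0.0 ty 75.4 tz 0.2 turn -0.001
```

View pics/s7.png

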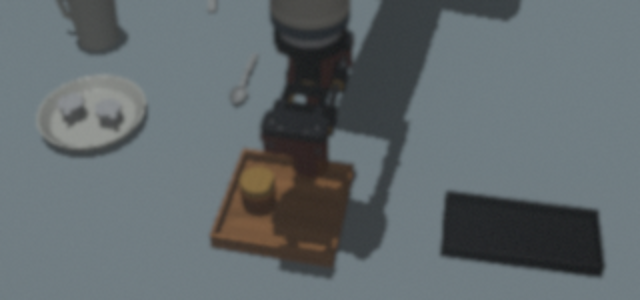

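View pics/w7.png

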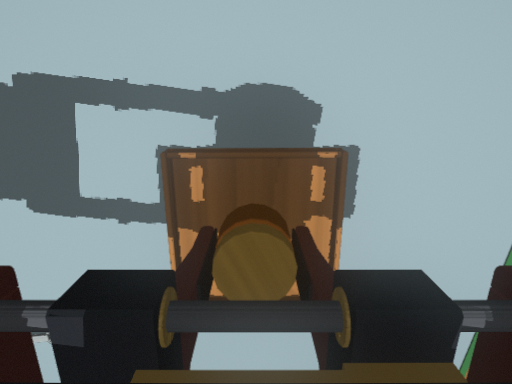

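The first jar stands at scene crop (257,190). The second is held at wrist (255,260) with free floor below it. Lower.

>>> step_arm:
  motion:
    - {"tx":0,"ty":25,"tz":0,"turn":0,"claw":38}
    - {"tx":0,"ty":48,"tz":0,"turn":0,"claw":38}
    - {"tx":0,"ty":64,"tz":0,"turn":0,"claw":38}
    - {"tx":0,"ty":71,"tz":0,"turn":0,"claw":38}
    - {"tx":0,"ty":74,"tz":0,"turn":0,"claw":38}
    - {"tx":0,"ty":75,"tz":0,"turn":0,"claw":38}
    - {"tx":0,"ty":75,"tz":0,"turn":0,"claw":38}
    - {"tx":0,"ty":75,"tz":0,"turn":0,"claw":38}

```text
time_s: 18.95
tool_pos: [0.6474, 0.0616, 0.2105]
eef_rot: [0.535, -0.533, 0.463, -0.464]
force: [-0.4, -0.2, -1.3]
gripper_width: 0.0433
```

```bash
python3 go.py .6475 .061 .203 -1.43
```

```text
t 18.95 pos [0.6474 0.0616 0.2105] phi -1.430 F [-0.4 -0.2 -1.3] w 0.0433 q6 -0.10
tx 0.6 ty 7.5 tz 0.0 turn 0.000
```

>>> step_arm:
  motion:
    - {"tx":0,"ty":1.5,"tz":0,"turn":0,"claw":38}
    - {"tx":0,"ty":3,"tz":0,"turn":0,"claw":38}
    - {"tx":0,"ty":4,"tz":0,"turn":0,"claw":38}
    - {"tx":0,"ty":5,"tz":0,"turn":0,"claw":38}
    - {"tx":0,"ty":6,"tz":0,"turn":0,"claw":38}
    - {"tx":0,"ty":6,"tz":0,"turn":0,"claw":38}
    - {"tx":0,"ty":6,"tz":0,"turn":0,"claw":38}

```text
time_s: 19.53
tool_pos: [0.6471, 0.0614, 0.2033]
eef_rot: [0.534, -0.534, 0.463, -0.464]
force: [-2.4, -0.1, 3.5]
gripper_width: 0.0436
```

```bash
python3 go.py .6475 .061 .203 -1.43
```

```text
t 19.53 pos [0.6471 0.0614 0.2033] phi -1.430 F [-2.4 -0.1  3.5] w 0.0436 q6 -0.10
tx 0.4 ty 0.3 tz 0.3 turn 0.000
```

>>> step_arm:
  motion:
    - {"tx":0,"ty":0,"tz":0,"turn":0,"claw":50}
    - {"tx":0,"ty":0,"tz":0,"turn":0,"claw":65}
    - {"tx":0,"ty":0,"tz":0,"turn":0,"claw":65}
    - {"tx":0,"ty":0,"tz":0,"turn":0,"claw":65}
    - {"tx":0,"ty":-25,"tz":0,"turn":0,"claw":65}
    - {"tx":0,"ty":-60,"tz":0,"turn":0,"claw":65}
    - {"tx":0,"ty":-90,"tz":0,"turn":0,"claw":50}
    - {"tx":0,"ty":-90,"tz":0,"turn":0,"claw":40}

```text
time_s: 20.2
tool_pos: [0.6481, 0.0615, 0.3011]
eef_rot: [0.537, -0.531, 0.46, -0.467]
force: [0.8, -0.4, 0.9]
gripper_width: 0.0549
```

```bash
python3 go.py .434 -.121 .30 .09
```

```text
t 20.20 pos [0.6481 0.0615 0.3011] phi -1.430 F [ 0.8 -0.4  0.9] w 0.0549 q6 -0.10
tx 150.6 ty -1.6 tz -237.6 turn -1.520
```

>>> step_arm:
  motion:
    - {"tx":15,"ty":0,"tz":-25,"turn":-0.12,"claw":40}
    - {"tx":33,"ty":0,"tz":-52,"turn":-0.24,"claw":40}
    - {"tx":50,"ty":0,"tz":-79,"turn":-0.36,"claw":40}
    - {"tx":67,"ty":0,"tz":-106,"turn":-0.48,"claw":40}
    - {"tx":84,"ty":0,"tz":-133,"turn":-0.6,"claw":40}
    - {"tx":101,"ty":0,"tz":-160,"turn":-0.72,"claw":40}
    - {"tx":118,"ty":0,"tz":-187,"turn":-0.84,"claw":40}
    - {"tx":135,"ty":0,"tz":-213,"turn":-0.96,"claw":40}
    - {"tx":147,"ty":0,"tz":-232,"turn":-1.08,"claw":40}
    - {"tx":151,"ty":0,"tz":-238,"turn":-1.2,"claw":40}

```text
time_s: 21.03
tool_pos: [0.4308, -0.1231, 0.2924]
eef_rot: [-0.702, 0.703, -0.08, 0.08]
force: [-0.0, -0.0, -0.3]
gripper_width: 0.0404
```

>>> step_arm:
  motion:
    - {"tx":0,"ty":0,"tz":0,"turn":-0.12,"claw":40}
    - {"tx":0,"ty":0,"tz":0,"turn":-0.24,"claw":40}
    - {"tx":0,"ty":0,"tz":0,"turn":-0.32,"claw":40}
    - {"tx":0,"ty":0,"tz":0,"turn":-0.32,"claw":40}
    - {"tx":0,"ty":0,"tz":0,"turn":-0.32,"claw":40}

```text
time_s: 21.45
tool_pos: [0.4327, -0.1216, 0.2924]
eef_rot: [0.706, -0.706, -0.031, 0.031]
force: [0.6, 0.1, -0.2]
gripper_width: 0.0399
```

```bash
python3 go.py .434 -.121 .182 .09
python3 - <<'E'
from h import *
cal=vision.calibration('wrist');im,d=vision.grab_frame('wrist');save('w8',im)
for r in vision.regions_of('spoon','wrist'):
    ys,xs=np.nonzero(r['mask'])
    P=np.array([atd(cal,(x,y),d[y,x]) for x,y in zip(xs,ys) if d[y,x]>0])
    print(r['p'],r['location'],len(xs),cv2.minAreaRect((P[:,:2]*1000).astype(np.float32)))
    for x0 in np.arange(P[:,0].min(),P[:,0].max(),.01):
        s=P[(P[:,0]>=x0)&(P[:,0]<x0+.01)]
        if len(s)>2: print((x0+.005).round(3),s[:,1].mean().round(4),np.ptp(s[:,1]).round(4),np.median(s[:,2]).round(4))
E
```

```text
t 21.45 pos [ 0.4327 -0.1216  0.2924] phi 0.088 F [ 0.6  0.1 -0.2] w 0.0399 q6 -2.01
tx 1.4 ty 110.4 tz 0.4 turn -0.002
0.93 [355.1, 109.9] 1418 ((342.7276916503906, -42.19911193847656), (18.833242416381836, 96.69905090332031), 67.15336608886719)
0.303 -0.0265 0.011 0.0045
0.313 -0.0303 0.0127 0.0068
0.323 -0.0347 0.0118 0.0085
0.333 -0.0382 0.0127 0.0093
0.343 -0.0424 0.0139 0.0097
0.353 -0.0466 0.0139 0.0089
0.363 -0.0524 0.0195 0.0053
0.373 -0.0535 0.0207 0.0033
0.383 -0.0565 0.0171 0.0053
0.66 [254.5, 208.4] 1843 ((434.95806884765625, -122.8624267578125), (134.50546264648438, 24.64816665649414), 13.401350975036621)
0.373 -0.1307 0.0111 0.0053
0.383 -0.129 0.0104 0.0076
0.393 -0.1271 0.0113 0.0093
0.403 -0.1251 0.0096 0.0109
0.413 -0.1241 0.0096 0.0122
0.423 -0.1223 0.0088 0.0125
0.433 -0.1206 0.0095 0.013
0.443 -0.1193 0.0102 0.0126
0.453 -0.1169 0.012 0.0112
0.463 -0.1147 0.0229 0.0066
0.473 -0.1137 0.0252 0.004
0.483 -0.1126 0.023 0.0048
0.493 -0.1118 0.0167 0.0078
0.503 -0.1116 0.0061 0.001
```

View pics/w8.png

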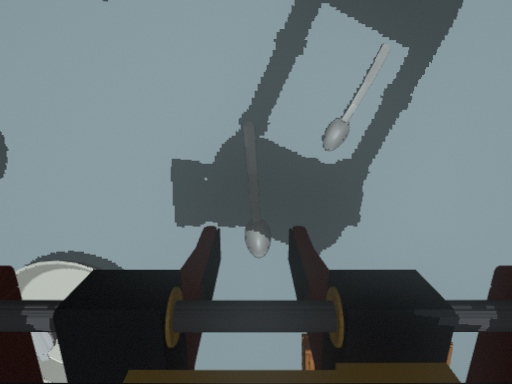

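The middle spoon lies at wrist (255,190), 132 mm long, with its hollow side up. The small one at (355,105) is the decoy. The heading is 9.5° and the arch top is 12–13 mm high at x = 0.433. The grip point is (0.434,-0.1205).

```bash
python3 go.py .434 -.1205 .1875 .165
```

```text
t 21.55 pos [ 0.4327 -0.1215  0.2924] phi 0.088 F [ 0.  -0.5  0.7] w 0.0399 q6 -2.01
tx 1.4 ty 104.9 tz 0.9 turn -0.077
```

>>> step_arm:
  motion:
    - {"tx":1,"ty":30,"tz":1,"turn":-0.077,"claw":40}
    - {"tx":1,"ty":60,"tz":1,"turn":-0.077,"claw":40}
    - {"tx":1,"ty":85,"tz":1,"turn":-0.077,"claw":40}
    - {"tx":1,"ty":97,"tz":1,"turn":-0.077,"claw":40}
    - {"tx":1,"ty":102,"tz":1,"turn":-0.077,"claw":40}
    - {"tx":1,"ty":102,"tz":1,"turn":-0.077,"claw":40}
    - {"tx":1,"ty":102,"tz":1,"turn":-0.077,"claw":40}

```text
time_s: 22.13
tool_pos: [0.4341, -0.1206, 0.1919]
eef_rot: [-0.704, 0.705, 0.059, -0.058]
force: [0.3, -0.9, -0.5]
gripper_width: 0.04
```

```bash
python3 go.py .434 -.1205 .1865 .165;python3 - <<'E'
from h import *
im,d=vision.grab_frame('wrist');save('w9',im)
E
```

```text
t 22.13 pos [ 0.4341 -0.1206  0.1919] phi 0.167 F [ 0.3 -0.9 -0.5] w 0.0400 q6 -2.08
tx -0.1 ty 5.4 tz 0.1 turn 0.002
```

View pics/w9.png

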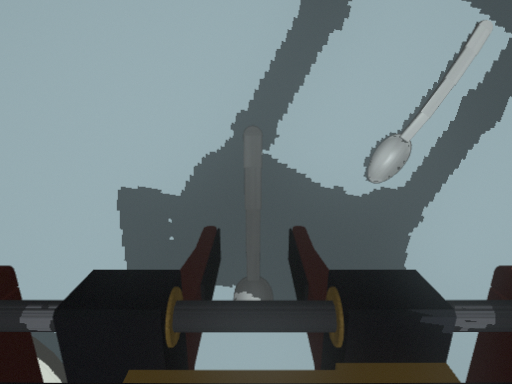

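The handle is centred between the fingers and parallel to them, at column 253.

>>> step_arm:
  motion:
    - {"tx":0,"ty":2,"tz":0,"turn":0,"claw":40}
    - {"tx":0,"ty":4,"tz":0,"turn":0,"claw":40}
    - {"tx":0,"ty":4,"tz":0,"turn":0,"claw":30}
    - {"tx":0,"ty":4,"tz":0,"turn":0,"claw":20}
    - {"tx":0,"ty":4,"tz":0,"turn":0,"claw":10}
    - {"tx":0,"ty":4,"tz":0,"turn":0,"claw":2}
    - {"tx":0,"ty":4,"tz":0,"turn":0,"claw":2}
    - {"tx":0,"ty":4,"tz":0,"turn":0,"claw":2}
    - {"tx":0,"ty":4,"tz":0,"turn":0,"claw":2}
    - {"tx":0,"ty":4,"tz":0,"turn":0,"claw":2}
  grip_force: 20

```text
time_s: 23.02
tool_pos: [0.4336, -0.1205, 0.1867]
eef_rot: [-0.705, 0.705, 0.059, -0.059]
force: [-0.5, 1.3, 0.5]
gripper_width: 0.008
```

```bash
python3 go.py .599 .3145 .29 -1.42
```

```text
t 23.02 pos [ 0.4336 -0.1205  0.1867] phi 0.167 F [-0.5  1.3  0.5] w 0.0080 q6 -2.08
tx 235.5 ty -103.3 tz 401.4 turn 1.587
```

>>> step_arm:
  motion:
    - {"tx":0,"ty":-15,"tz":0,"turn":0,"claw":2}
    - {"tx":0,"ty":-50,"tz":0,"turn":0,"claw":2}
    - {"tx":0,"ty":-85,"tz":0,"turn":0.05,"claw":2}
    - {"tx":15,"ty":-105,"tz":25,"turn":0.15,"claw":2}
    - {"tx":33,"ty":-105,"tz":56,"turn":0.27,"claw":2}
    - {"tx":51,"ty":-105,"tz":87,"turn":0.39,"claw":2}
    - {"tx":69,"ty":-105,"tz":118,"turn":0.51,"claw":2}
    - {"tx":87,"ty":-105,"tz":149,"turn":0.63,"claw":2}
    - {"tx":105,"ty":-105,"tz":180,"turn":0.75,"claw":2}
    - {"tx":123,"ty":-105,"tz":211,"turn":0.87,"claw":2}

```text
time_s: 23.85
tool_pos: [0.5195, 0.1082, 0.2916]
eef_rot: [0.668, -0.668, 0.232, -0.232]
force: [0.8, -0.4, -0.5]
gripper_width: 0.0082
```

```bash
python3 go.py .599 .3145 .29 -1.42
```

```text
t 23.85 pos [0.5195 0.1082 0.2916] phi -0.668 F [ 0.8 -0.4 -0.5] w 0.0082 q6 -0.76
tx -65.4 ty 1.6 tz 211.2 turn 0.752
```

>>> step_arm:
  motion:
    - {"tx":-12,"ty":0,"tz":36,"turn":0.12,"claw":2}
    - {"tx":-22,"ty":0,"tz":72,"turn":0.24,"claw":2}
    - {"tx":-33,"ty":0,"tz":108,"turn":0.36,"claw":2}
    - {"tx":-44,"ty":0,"tz":144,"turn":0.48,"claw":2}
    - {"tx":-55,"ty":0,"tz":180,"turn":0.6,"claw":2}
    - {"tx":-62,"ty":0,"tz":202,"turn":0.7,"claw":2}
    - {"tx":-65,"ty":0,"tz":208,"turn":0.717,"claw":2}
    - {"tx":-65,"ty":0,"tz":208,"turn":0.717,"claw":2}
    - {"tx":-65,"ty":0,"tz":208,"turn":0.717,"claw":2}
    - {"tx":-65,"ty":0,"tz":208,"turn":0.717,"claw":2}

```text
time_s: 24.68
tool_pos: [0.5959, 0.3096, 0.2915]
eef_rot: [-0.545, 0.546, -0.45, 0.45]
force: [-0.1, -1.3, -0.2]
gripper_width: 0.0074
```

```bash
python3 go.py .599 .3145 .197 -1.42;python3 - <<'E'
from h import *
im,d=vision.grab_frame('wrist');save('w10',im)
im,d=vision.grab_frame('scene');save('s10',cv2.resize(im[130:300,250:450],(800,680))[:600])
E
```

```text
t 24.68 pos [0.5959 0.3096 0.2915] phi -1.379 F [-0.1 -1.3 -0.2] w 0.0074 q6 0.24
tx -4.2 ty 94.5 tz 4.1 turn 0.041
```

View pics/w10.png

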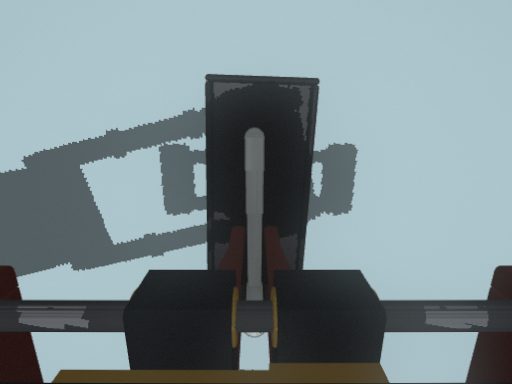

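View pics/s10.png

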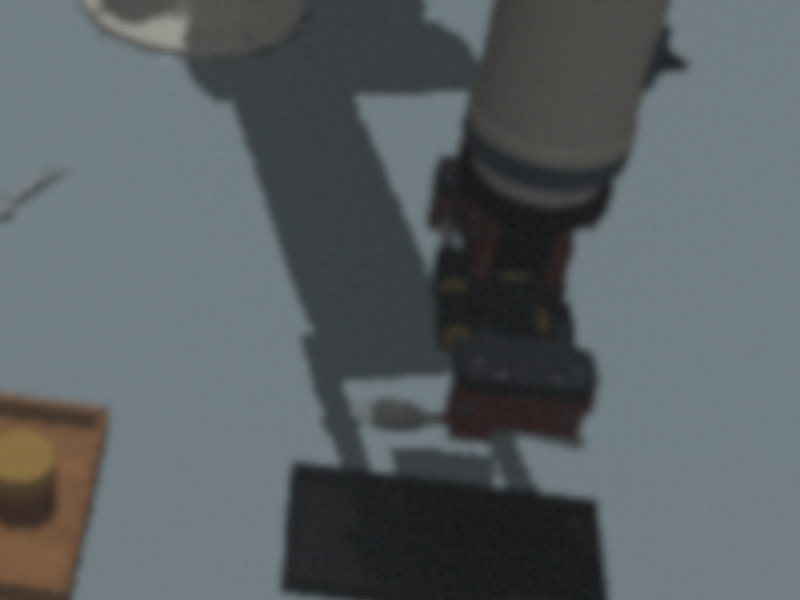

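The spoon is held level and hollow side up, with the handle at column 254. The tray is about 2° off it, so I'll trim and lower.

>>> step_arm:
  motion:
    - {"tx":-4,"ty":25,"tz":4,"turn":0.04,"claw":2}
    - {"tx":-4,"ty":50,"tz":4,"turn":0.04,"claw":2}
    - {"tx":-4,"ty":70,"tz":4,"turn":0.04,"claw":2}
    - {"tx":-4,"ty":84,"tz":4,"turn":0.04,"claw":2}
    - {"tx":-4,"ty":91,"tz":4,"turn":0.04,"claw":2}
    - {"tx":-4,"ty":93,"tz":4,"turn":0.04,"claw":2}
    - {"tx":-4,"ty":93,"tz":4,"turn":0.04,"claw":2}
    - {"tx":-4,"ty":93,"tz":4,"turn":0.04,"claw":2}

```text
time_s: 25.45
tool_pos: [0.5995, 0.315, 0.2004]
eef_rot: [0.537, -0.536, 0.46, -0.461]
force: [-0.3, 0.0, -0.8]
gripper_width: 0.008
```

```bash
python3 go.py .599 .3145 .192 -1.42
```

```text
t 25.45 pos [0.5995 0.315  0.2004] phi -1.420 F [-0.3  0.  -0.8] w 0.0080 q6 0.28
tx 0.5 ty 8.4 tz -0.6 turn 0.000
```

>>> step_arm:
  motion:
    - {"tx":0,"ty":2,"tz":0,"turn":0,"claw":2}
    - {"tx":0,"ty":4,"tz":0,"turn":0,"claw":2}
    - {"tx":0,"ty":5.5,"tz":0,"turn":0,"claw":2}
    - {"tx":0,"ty":6.5,"tz":0,"turn":0,"claw":2}
    - {"tx":0,"ty":7,"tz":0,"turn":0,"claw":2}
    - {"tx":0,"ty":7,"tz":0,"turn":0,"claw":2}
    - {"tx":0,"ty":7,"tz":0,"turn":0,"claw":2}

```text
time_s: 26.03
tool_pos: [0.5991, 0.3151, 0.1918]
eef_rot: [0.536, -0.536, 0.461, -0.461]
force: [0.5, -0.1, 0.9]
gripper_width: 0.0079
```

```bash
python3 go.py .599 .3145 .192 -1.42;python3 - <<'E'
from h import *
im,d=vision.grab_frame('wrist');save('w11',im)
E
```

```text
t 26.03 pos [0.5991 0.3151 0.1918] phi -1.419 F [ 0.5 -0.1  0.9] w 0.0079 q6 0.28
tx 0.5 ty -0.2 tz -0.1 turn 0.001
```

View pics/w11.png

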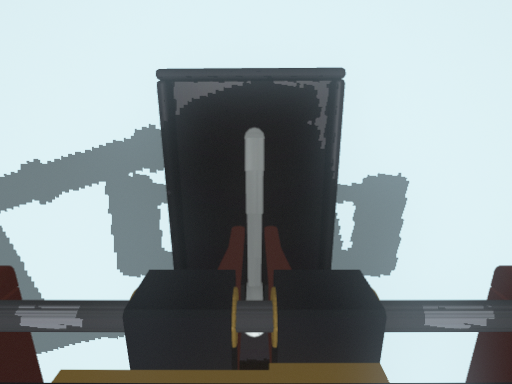

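The spoon lies along the middle of the tray at floor height. Release and rise.

>>> step_arm:
  motion:
    - {"tx":0,"ty":0,"tz":0,"turn":0,"claw":12}
    - {"tx":0,"ty":0,"tz":0,"turn":0,"claw":28}
    - {"tx":0,"ty":0,"tz":0,"turn":0,"claw":28}
    - {"tx":0,"ty":0,"tz":0,"turn":0,"claw":28}
    - {"tx":0,"ty":-15,"tz":0,"turn":0,"claw":28}
    - {"tx":0,"ty":-45,"tz":0,"turn":0,"claw":28}
    - {"tx":0,"ty":-85,"tz":0,"turn":0,"claw":28}
    - {"tx":-35,"ty":-120,"tz":-20,"turn":0,"claw":28}
    - {"tx":-70,"ty":-150,"tz":-40,"turn":0,"claw":28}
    - {"tx":-105,"ty":-170,"tz":-60,"turn":0,"claw":28}

```text
time_s: 26.92
tool_pos: [0.5361, 0.3937, 0.3546]
eef_rot: [0.537, -0.534, 0.461, -0.462]
force: [0.8, 0.4, 0.6]
gripper_width: 0.0282
```

>>> step_arm:
  motion:
    - {"tx":-35,"ty":0,"tz":-25,"turn":0,"claw":28}
    - {"tx":-70,"ty":0,"tz":-50,"turn":0,"claw":28}
    - {"tx":-100,"ty":0,"tz":-70,"turn":0,"claw":28}
    - {"tx":-130,"ty":0,"tz":-90,"turn":0,"claw":28}
    - {"tx":-130,"ty":0,"tz":-90,"turn":0,"claw":28}
    - {"tx":-130,"ty":0,"tz":-90,"turn":0,"claw":28}

```text
time_s: 27.42
tool_pos: [0.4262, 0.5102, 0.3513]
eef_rot: [0.538, -0.537, 0.46, -0.46]
force: [0.8, -0.8, -0.1]
gripper_width: 0.028
```

Run:
```python
from h import *
print(status.get_state()['tool_pos'],status.get_state()['time_s'])
for n in ['top','scene']:
    im,d=vision.grab_frame(n);np.save(n+'9.npy',d);save(n+'9',im)
    cal=vision.calibration(n)
    for l in ['pot_1','jar_1','spoon']:
        for r in vision.regions_of(l,n):
            if r['p']<.3: continue
            ys,xs=np.nonzero(r['mask']);P=np.array([atd(cal,(x,y),d[y,x]) for x,y in zip(xs,ys) if d[y,x]>0])
            rc=cv2.minAreaRect((P[:,:2]*1000).astype(np.float32));print(n,l,round(r['p'],2),np.round(rc[0]),np.round(rc[1]),round(rc[2],1),'z50,90',np.percentile(P[:,2],[50,90]).round(4))
```

```text
[0.42621645 0.51020848 0.35132205] 27.4167
top pot_1 0.76 [ 586. -268.] [40. 38.] 5.4 z50,90 [0.0306 0.0334]
top pot_1 0.5 [ 599. -323.] [46. 37.] 18.4 z50,90 [0.0308 0.0339]
top jar_1 0.88 [656.  -7.] [42. 44.] 81.2 z50,90 [0.0499 0.0529]
top jar_1 0.73 [ 589. -266.] [35. 44.] 86.2 z50,90 [0.0306 0.0334]
top jar_1 0.68 [646.  59.] [42. 40.] 34.5 z50,90 [0.0498 0.0528]
top jar_1 0.5 [604. 317.] [ 26. 128.] 5.7 z50,90 [0.0121 0.0182]
top spoon 0.79 [ 202. -286.] [176.  33.] 27.7 z50,90 [0.0098 0.0171]
top spoon 0.64 [602. 316.] [ 24. 124.] 7.9 z50,90 [0.0132 0.0184]
top spoon 0.56 [344. -46.] [18. 92.] 70.1 z50,90 [0.0061 0.0103]
scene pot_1 0.51 [ 595. -323.] [35. 40.] 76.8 z50,90 [0.0299 0.0318]
scene pot_1 0.42 [ 586. -265.] [40. 33.] 15.9 z50,90 [0.0298 0.0321]
scene jar_1 0.81 [638. -13.] [86. 46.] 24.2 z50,90 [0.0436 0.0515]
scene jar_1 0.61 [629.  53.] [85. 49.] 18.6 z50,90 [0.0464 0.0514]
scene spoon 0.62 [598. 318.] [ 24. 125.] 9.6 z50,90 [0.0125 0.0174]
scene spoon 0.53 [ 205. -283.] [178.  23.] 25.7 z50,90 [0.0071 0.0144]
scene spoon 0.46 [341. -46.] [19. 89.] 72.1 z50,90 [0.0055 0.0091]
```

View pics/top9.png

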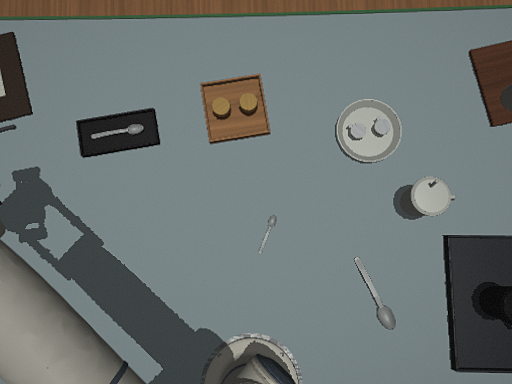

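View pics/scene9.png

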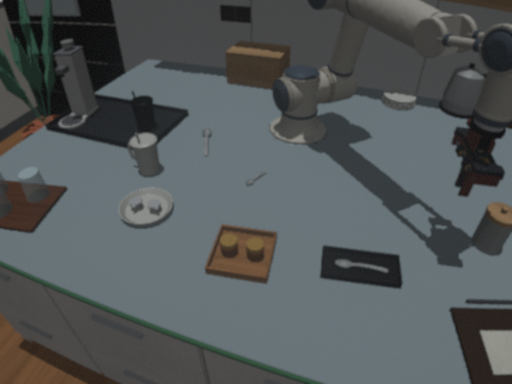

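Both views show the pots in the dish at top (357,131) and (381,127), the jars in the square tray at (221,107) and (248,103), and the spoon in the long tray at (118,131). The mug is unmoved at (431,196). Hand in.

```bash
python3 -c "
from plant import order
print(order.finish_job())"
```

```text
the job is handed in; nothing more can be done
None
```

The counter is tidied and the job is handed in, at about 28 s of the 120 s. I worked in the order asked: the two milk pots into the round dish, the two jars into the square tray, then the middle-sized spoon into the long tray.

**Last checks:** the top and scene cameras agree that everything is where it belongs.
- **Pots:** their tops stand about 30 mm above the counter, so they are upright on the dish floor.
- **Jars:** their tops stand about 50 mm up, so they are upright on the tray floor. Both were lowered until they touched before I let go.
- **Spoon:** it lies flat along its tray, within about 3° of the tray's axis, hollow side up.
- **Mug and other spoons:** the mug and the small and large spoons are where they were, and the robot is clear of everything.

**Disagreements:** camera positions differed by 2–6 mm between views at times. The networks also gave a few wrong labels, such as a pot and the spoon reported as jars. I set those aside by looking at the pictures. No check failed.

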